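# Back the microtome feed off by one notch

### The job

The microtome's feed has been clicked one notch too far: with a fingertip, lift the ratchet pawl off the feed wheel by its red pin, push the wheel backward (its top towards the pawl) by the yellow crank peg, and let the pawl back down so that it ends seated against the very next tooth, the wheel one notch back. Only push with the fingertips, gently, without forcing anything. Never feed the wheel forward over a tooth, and leave the bottle, slide case and resin mount where they stand.

Things in the scene. Friction and masses are not known exactly. Their poses are not given: they have to be found in the camera images.
- microtome: cream sliding microtome, fixed on the bench, turned about the vertical. Origin: on the bench under the wheel's centre. y runs along the wheel's axis: the machine's bed (230 wide, 340 long, up to 185 mm tall) lies at y > +5 mm; the wheel's open face, crank peg and lift pin look to -y. x is level in the wheel's plane, the pawl standing on the -x side; z up. Coordinates below: this frame, mm
- wheel_centre (a point): centre of the ratchet wheel, at (0, 0, 100). An upright toothed steel disc with a black face and white ticks, 116 mm across the tooth tips, 14 mm thick (y -7 to +7), 16 saw teeth 7.7 mm deep: one notch = 22.5 degrees = 0.393 rad. Its hub, 32 mm in diameter, stands out to y = -21
- feed_wheel (a joint): wheel angle, rad, near 0 at the start; grows BACKWARD: anticlockwise seen from the open face, the wheel's top moving to -x, towards the pawl. One notch back = 0.393. Friction (0.12 N m, about 3 to 5 N at the peg) keeps it where it is left. A seated pawl stops it from turning backward; turned forward (negative), the pawl clicks over the teeth
- crank_peg (a point): middle of the yellow crank peg: a bar 14 mm in diameter parallel to the wheel's axis on its open face, 42 mm from the axis, from y = -7 to -50. At x = 26, z = 133 at wheel angle 0; at x = 11, z = 140 one notch back. Free above and on both sides
- pawl_pivot (a point): hinge of the pawl, microtome frame x = -96.5, y = 0, z = 101.8 mm; the hinge axis is parallel to y
- pawl (a joint): pawl angle, rad: 0 = seated in a notch (up to 0.03 with slack), growing as it lifts; clear of the teeth above 0.13. It falls by its weight (1 N at the pin): below 0.55 on to the wheel, beyond 0.7 back on to its stop at 1.10, where it stays. Let down between two notches it rests on a tooth's sloped back (up to 0.12) and drops in as the wheel is pushed on backward, till the next tooth stops it
- lift_pin (a point): middle of the pawl's red lift pin: a bar 10 mm in diameter parallel to the wheel's axis, 61.7 mm from the pawl's hinge, from y = -5 to -52. At x = -66, z = 155 with the pawl seated; x = -130, z = 154 with it back on its stop; highest (z = 164) between. Free above, below and on both sides: a fingertip moving level along x carries it over
- stain_bottle_mid (a point): centre of a small amber glass bottle with a black cap, 40 mm in diameter, 75 mm tall, loose on the bench in front of the wheel: leave it
- slide_case_mid (a point): centre of a blue plastic slide case, 82 x 34 x 32 mm, loose on the bench in front of the wheel: leave it
- resin_mount_mid (a point): centre of a dark green resin specimen mount, 33 mm in diameter, 22 mm tall, loose on the bench in front of the wheel: leave it

How it is judged (in metres and radians):
On the way, in this order (a step that is already met when the one before it is completed fails the run):
1. the pawl is lifted clear of the teeth while the wheel still stands where it was (value of joint pawl above 0.18 rad and value of joint feed_wheel below 0.06 rad), for 0.1 s.
2. with the pawl off, the wheel is pushed backward (value of joint pawl above 0.13 rad and value of joint feed_wheel above 0.1 rad), for 0.1 s.
At the end, for the whole second after the job is handed in: the wheel stands one notch back (wheel angle 0.28 to 0.45 rad), the pawl lies seated in that notch (pawl angle below 0.05 rad), both at rest, and the three loose things are within 12 mm of where they stood (value of joint feed_wheel between 0.28 and 0.45 rad and value of joint pawl below 0.05 rad and velocity of joint feed_wheel between -0.05 and 0.05 rad/s and velocity of joint pawl between -0.05 and 0.05 rad/s and distance of each of stain_bottle_mid, slide_case_mid, resin_mount_mid from where it was at the start of the episode below 0.012 m); the robot touches nothing.
It fails at once if a bystander is lifted, carried or pushed away (more than 15 mm) (distance of any of stain_bottle_mid, slide_case_mid, resin_mount_mid from where it was at the start of the episode above 0.015 m).
It fails at once if the wheel is fed forward over a tooth (value of joint feed_wheel below -0.36 rad).
It fails at once if the wheel or its peg is forced, rammed or gripped hard (more than 50 N from the fingers) (contact force between feed_wheel and the fingers above 50 N).
It fails at once if the pawl or its pin is forced, rammed or gripped hard (more than 50 N from the fingers) (contact force between pawl and the fingers above 50 N).
It also fails if it takes over 72 s, if anything falls off the work surface, if the arm or the gripper's body presses on something with over 40 N, if the wrist force passes 120 N, or if a joint passes its speed limit or range.

### The arm

A 6-joint arm with a two-finger parallel gripper is mounted at the origin on the work surface. World frame = base frame: x ahead of the robot, y to its left, z up, the work surface at z = 0. Lengths are in mm, angles in rad, forces in N, time in s.
With the tool pointing down it reaches from about 350 to 725 mm from the base axis. Payload 4.3 kg.
Tool frame: the origin (TCP) lies midway between the tips of the shut fingers; the grasp point (between the pads) lies 19 mm behind it; x points along the fingers, y is the direction in which the jaws open and shut, and the axes are right-handed (so a half turn about x gives the same grasp; the last joint's range is limited). The gripper opens to 85 mm and grips with 20 to 120 N. Pads are 22 mm wide; open, the fingers measure 114 mm over their backs; the gripper's body (76 mm by 85 mm) begins 54 mm behind the grasp point. The pads swing forward as they close: fully open they stand 13 mm farther back than shut.
Start: joints at [-1.283, 0.377, 0.081, 1.274, 0, 1.46], TCP at [222.764, -530.135, 231.329] pointing down, gripper open.
Joint ranges: [-2.72, 2.72], [-0.84, 1.66], [-1.02, 1.22], [-1.77, 2.12], [-1.37, 1.28], [-3.14, 3.14]. Speed limits (rad/s): [2.57, 2.57, 3.14, 3.14, 3.14, 3.14].

### API

Orientations are given as a unit quaternion [x, y, z, w].
In Python, from bench import env gives the robot as it stands.
- The arm moves only by the tool servo_tool, never from a script. Its argument "moves" is a list of rows, each a list of 3 entries, a list of its own where there are three numbers: the turn, a rotation vector about the tool's x, y, z in degrees, then the shift along the tool's x, y, z in cm, then the gripper's target within -1 to 1 (fully open at 1, half-way at 0, shut at -1). In form: [[[rx, ry, rz], [x, y, z], jaw], ...]. A call has 1 to 12 rows; each row shifts and turns the commanded pose from where the row before left it, along the tool's axes as they then stand; what a row does not reach is not made up. A row lasts 1/8 s, in which the tool goes at most 62.5 mm and 10.7 degrees, less where a joint would pass 70% of its speed; a pose out of reach is approached as far as the arm can. A call with a gripper value outside its range is refused whole. The fingers move at their own pace and stop on an object; the grip force is fixed at half the most. Time passes only in rows, so rows that do not move let the fingers close. It gives the time, the measured TCP pose, the force and the opening at its end, in the units of the state.
- env.get_state(): the state, without advancing time (a new reading comes with each control period).
- env.get_image(name): name is "scene" or "top"; returns the picture (480x640x3 uint8, red, green, blue); there is no depth.
- env.camera_info(name): a dict with "fov_y" (degrees; the focal length in pixels is half the picture's height over the tangent of half this angle, whatever the lens; pixels are square), "cx", "cy" (the principal point, pixels), "eye" and "orientation" of the camera in the world. Camera axes: x right, y up, looking along -z (the intrinsics and any distortion apply to the point x, -y, -z); pixel columns grow to the right and rows downward; lengths in mm; the calibration is good to about 2 mm. A picture is of the moment at which its call begins. camera_info takes no time and is no camera call.
- env.sign_off(): hands the job in, once; it reports no verdict.
The state is a dict: "clock": time; "joint_positions": joint angles; "joint_vel": joint speeds; "tau": joint torques, N m; "ee_pos": TCP position; "eef_rot": TCP orientation; "wrist_force": force on the tool from outside, world axes, zero at the start; "wrist_torque": the same for the moment, N m; "opening": finger opening in mm.
Only numpy, scipy, OpenCV 4.12 (cv2) and the standard library are available. Lean on these libraries where they do the work, as an engineer would, in place of code of your own. Each camera call takes 0.05 s, during which the arm holds its last target.

## Working session

There is one attempt and no reset: what is moved stays moved. The work goes in short steps, Python scripts to look and compute and a tool call to move; the robot and the scene stay as the last step left them, time stands still between calls to the robot, and variables do not carry over. Pictures are saved under pics/ and viewed, and the job is handed in when it is done.

Besides the shell and the picture viewer there is one more tool, called after "Call:" as name(argument=value, ...) on one line, values as JSON. servo_tool: Moves the arm, as the interface text tells. Its arguments: {"type":"object","properties":{"moves":{"type":"array"}},"required":["moves"]}

```bash
mkdir -p pics; ls; python3 - <<'E'
from bench import env
import cv2
print(env.get_state())
for n in("scene","top"):
    print(n,env.camera_info(n)); cv2.imwrite(f"pics/{n}0.png",env.get_image(n)[:,:,::-1])
E
```

```text
pics
{'clock': 0.0, 'joint_positions': array([-1.28329611e+00,  3.78081513e-01,  7.96495172e-02,  1.27441623e+00,
        1.53273772e-05,  1.46049600e+00]), 'joint_vel': array([-0.00048855,  0.00137424,  0.00051336,  0.00033349, -0.00017781,
        0.00019689]), 'tau': array([-7.57616544e-04, -4.63603556e+01,  2.69875377e+01,  2.08847481e-02,
       -4.90376055e-05, -7.38037812e-06]), 'ee_pos': array([ 222.57387764, -529.46776159,  230.35950366]), 'eef_rot': array([-0.69310664, -0.14044123,  0.69322422, -0.13899505]), 'wrist_force': array([-0.28316221,  0.07821443, -0.00968369]), 'wrist_torque': array([-0.01632847,  0.01851863, -0.03537099]), 'opening': 85.57215272134964}
scene {'fov_y': 51.74677794229029, 'cx': 317.58863302302814, 'cy': 228.76829829255166, 'eye': array([ 939.15479769, -230.19699463,  661.73536537]), 'orientation': array([0.22950442, 0.14109515, 0.52110327, 0.80985879])}
top {'fov_y': 49.68874321703081, 'cx': 317.0330904472907, 'cy': 250.75649952094753, 'eye': array([ 527.99221023, -114.78097125,  843.36708186]), 'orientation': array([ 0.04461958, -0.04459563, -0.69531094,  0.71593506])}
```

View pics/scene0.png

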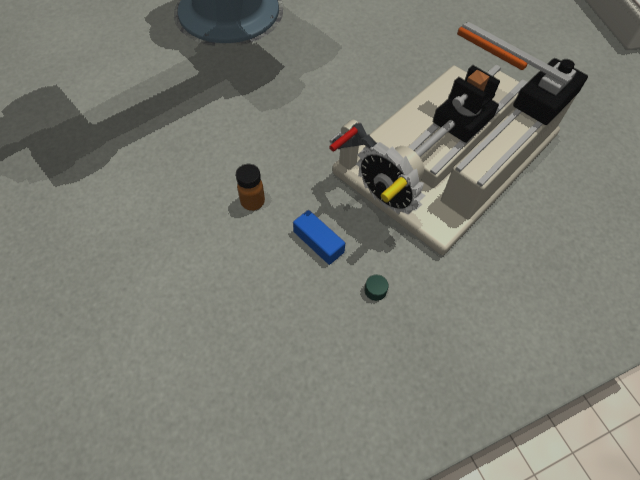

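View pics/top0.png

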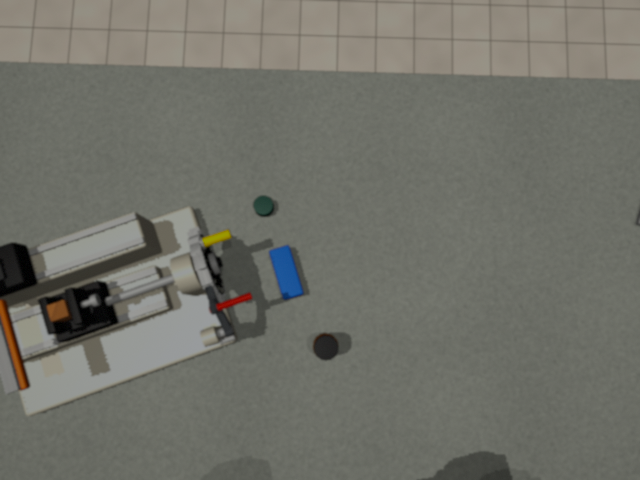

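```bash
python3 - <<'E'
import cv2
a=cv2.imread("pics/scene0.png")[110:230,320:440]; cv2.imwrite("pics/s0c.png",cv2.resize(a,None,fx=5,fy=5,interpolation=cv2.INTER_CUBIC))
a=cv2.imread("pics/top0.png")[215:365,170:320]; cv2.imwrite("pics/t0c.png",cv2.resize(a,None,fx=4,fy=4,interpolation=cv2.INTER_CUBIC))
E
```

```text
(no output)
```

View pics/s0c.png

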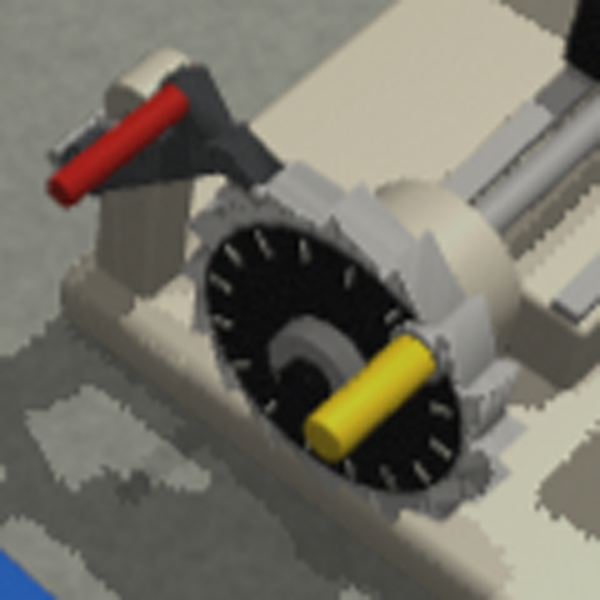

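View pics/t0c.png

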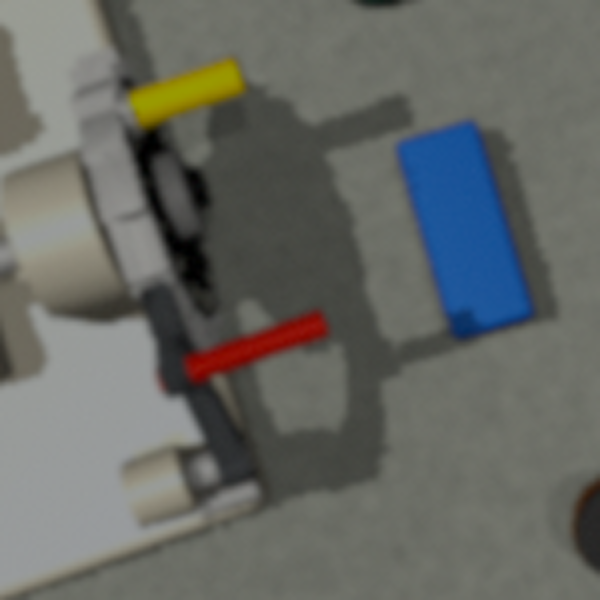

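```bash
cat > h.py <<'E'
import numpy as np
from scipy.spatial.transform import Rotation as R
from scipy.optimize import least_squares
def proj(ci,P):
    p=R.from_quat(ci['orientation']).inv().apply(np.atleast_2d(P)-ci['eye'])
    f=240/np.tan(np.radians(ci['fov_y']/2))
    return np.c_[ci['cx']+f*p[:,0]/-p[:,2], ci['cy']-f*p[:,1]/-p[:,2]]
def m2w(q,P):
    return R.from_euler('z',q[2]).apply(np.atleast_2d(P))+[q[0],q[1],0]
def s(u,v): return ((np.array([u,v])+.5)/5-.5)+[320,110]
def t(u,v): return ((np.array([u,v])+.5)/4-.5)+[170,215]
E
python3 - <<'E'
from bench import env
from h import *
S,T=env.camera_info("scene"),env.camera_info("top")
def pts(q):
    a=np.radians(0)+q[3]; r=42; a0=np.arctan2(33,26)+a
    px,pz=r*np.cos(a0),100+r*np.sin(a0)
    return np.array([[-66,-52,155],[-66,-7,155],[px,-50,pz],[px,-7,pz]])
so=np.array([s(63,190),s(177,100),s(325,440),s(425,352)])
to=np.array([t(322,324),t(190,368),t(239,75),t(135,110)])
def res(q):
    P=m2w(q,pts(q))
    return np.r_[(proj(S,P)-so).ravel(),(proj(T,P)-to).ravel()]
best=min((least_squares(res,[600,100,y,0]) for y in (-2,-1,0,1,2,3)),key=lambda r:r.cost)
q=best.x;print(q,np.degrees(q[2:]),best.cost);print(res(q).reshape(-1,2).round(1));print(m2w(q,pts(q)).round(1))
np.save('q.npy',q)
# bystander centers by ray at height
for n,ci,px,z in(("bottle",T,(326,346),75),("bottle",S,(248,172),75),("case",T,(286,272),32),("resin",T,(263,206),22),("resin",S,(377,283),22)):
    f=240/np.tan(np.radians(ci['fov_y']/2))
    d=R.from_quat(ci['orientation']).apply([(px[0]-ci['cx'])/f,-(px[1]-ci['cy'])/f,-1])
    w=ci['eye']+d*(z-ci['eye'][2])/d[2]; m=R.from_euler('z',-q[2]).apply(w-[q[0],q[1],0]); print(n,w.round(),m.round())
E
```

```text
[ 5.97483136e+02  4.48807795e+01  3.49023520e-01 -6.81933808e-02] [19.99757466 -3.90719291] 6.629255200119649
[[-0.6 -1. ]
 [-0.3 -0.6]
 [-1.1  0.1]
 [ 0.1 -0.7]
 [-0.1 -0.3]
 [ 0.4 -0.5]
 [ 1.2 -1.3]
 [-2.4 -0.5]]
[[553.2 -26.6 155. ]
 [537.9  15.7 155. ]
 [641.1   7.5 131.1]
 [626.4  47.9 131.1]]
bottle [ 486. -130.   75.] [-165. -127.   75.]
bottle [ 486. -129.   75.] [-165. -125.   75.]
case [596. -66.  32.] [ -39. -103.   32.]
resin [702. -24.  22.] [  75. -101.   22.]
resin [706. -23.  22.] [  79. -101.   22.]
```

```bash
cat >> h.py <<'E'
def show(env):
    q=np.load('q.npy'); s=env.get_state(); r=R.from_quat(s['eef_rot'])
    M=R.from_euler('z',-q[2])
    print('t',round(s['clock'],2),'mTCP',M.apply(s['ee_pos']-[q[0],q[1],0]).round(1),'F(m)',M.apply(s['wrist_force']).round(1),'open',round(s['opening'],1))
    print('tool axes in m (rows x,y,z):\n',(M*r).as_matrix().T.round(3)); print('j',s['joint_positions'].round(2))
    return s,r,M,q
def shift(env,P):
    """tool-frame cm to reach machine point P with current orientation"""
    s,r,M,q=show(env); d=m2w(q,P)[0]-s['ee_pos']; print('shift cm tool',(r.inv().apply(d)/10).round(2))
E
python3 - <<'E'
from bench import env
from h import *
s,r,M,q=show(env)
for sg in (1,-1):
    # x down, y = sg*mx
    x=np.array([0,0,-1.]);y=np.array([sg,0,0.]);z=np.cross(x,y)
    tgt=M.inv()*R.from_matrix(np.c_[x,y,z])
    rv=(r.inv()*tgt).as_rotvec(degrees=True);print(sg,rv.round(2))
    d=m2w(q,[-66,-36,230])[0]-s['ee_pos']; print('shift in target frame cm',(tgt.inv().apply(d)/10).round(2), 'start frame',(r.inv().apply(d)/10).round(2))
E
```

```text
t 0.1 mTCP [-548.7 -411.6  230.5] F(m) [-0.5 -0.1 -0.2] open 85.5
tool axes in m (rows x,y,z):
 [[ 0.     0.002 -1.   ]
 [ 0.049 -0.999 -0.002]
 [-0.999 -0.049 -0.   ]]
j [-1.28  0.38  0.08  1.27  0.    1.46]
1 [-8.72e+01 -9.00e-02  7.00e-02]
shift in target frame cm [  0.05  48.27 -37.56] start frame [  0.12 -35.16 -50.05]
-1 [9.28e+01 7.00e-02 9.00e-02]
shift in target frame cm [  0.05 -48.27  37.56] start frame [  0.12 -35.16 -50.05]
```

Call:
servo_tool(moves=[[[-9.69, 0, 0], [0, 0, 0], -0.5], [[-9.69, 0, 0], [0, 0, 0], -0.5], [[-9.69, 0, 0], [0, 0, 0], -0.5], [[-9.69, 0, 0], [0, 0, 0], -0.5], [[-9.69, 0, 0], [0, 0, 0], -0.5], [[-9.69, 0, 0], [0, 0, 0], -0.5], [[-9.69, 0, 0], [0, 0, 0], -0.5], [[-9.69, 0, 0], [0, 0, 0], -0.5], [[-9.69, 0, 0], [0, 0, 0], -0.5], [[0, 0, 0], [0, 0, 0], -0.5]])

```text
clock: 1.35
ee_pos: [222.7, -529.8, 230.8]
eef_rot: [0.406, 0.579, -0.406, 0.579]
wrist_force: [0.6, 0.9, -0.1]
opening: 21.3
```

Call:
servo_tool(moves=[[[0, 0, 0], [0, 4, -3.1], -0.5], [[0, 0, 0], [0, 4, -3.1], -0.5], [[0, 0, 0], [0, 4, -3.1], -0.5], [[0, 0, 0], [0, 4, -3.1], -0.5], [[0, 0, 0], [0, 4, -3.1], -0.5], [[0, 0, 0], [0, 4, -3.1], -0.5], [[0, 0, 0], [0, 4, -3.1], -0.5], [[0, 0, 0], [0, 4, -3.1], -0.5], [[0, 0, 0], [0, 4, -3.1], -0.5], [[0, 0, 0], [0, 4, -3.1], -0.5], [[0, 0, 0], [0, 4, -3.1], -0.5], [[0, 0, 0], [0, 4, -3.1], -0.5]])

```text
clock: 2.85
ee_pos: [547.2, -14.8, 231.2]
eef_rot: [0.406, 0.579, -0.407, 0.579]
wrist_force: [-0.5, -0.5, -0.1]
opening: 21.4
```

Call:
servo_tool(moves=[[[0, 0, 0], [0, 0, 0], -0.5], [[0, 0, 0], [0, 0, 0], -0.5], [[0, 0, 0], [0, 0, 0], -0.5]])

```text
clock: 3.22
ee_pos: [545.9, -17.5, 231.2]
eef_rot: [0.406, 0.579, -0.407, 0.579]
wrist_force: [0.1, -0.7, 0.8]
opening: 21.1
```

```bash
python3 - <<'E'
from bench import env
from h import *
import cv2
shift(env,[-66,-36,200])
for n in("scene","top"): cv2.imwrite(f"pics/{n}1.png",env.get_image(n)[:,:,::-1])
E
```

```text
t 3.23 mTCP [-69.8 -41.  231.2] F(m) [-0.2 -0.7  0.8] open 21.1
tool axes in m (rows x,y,z):
 [[-0.001 -0.    -1.   ]
 [ 1.    -0.002 -0.001]
 [-0.002 -1.     0.   ]]
j [-0.15  0.32 -0.    1.25 -0.    1.08]
shift cm tool [ 3.12  0.38 -0.5 ]
```

View pics/scene1.png

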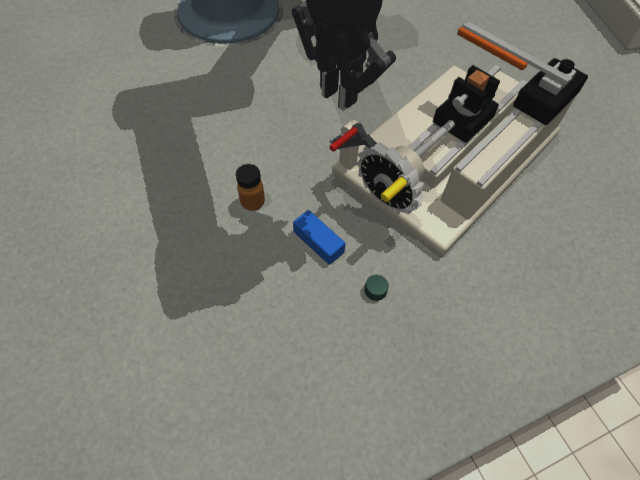

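View pics/top1.png

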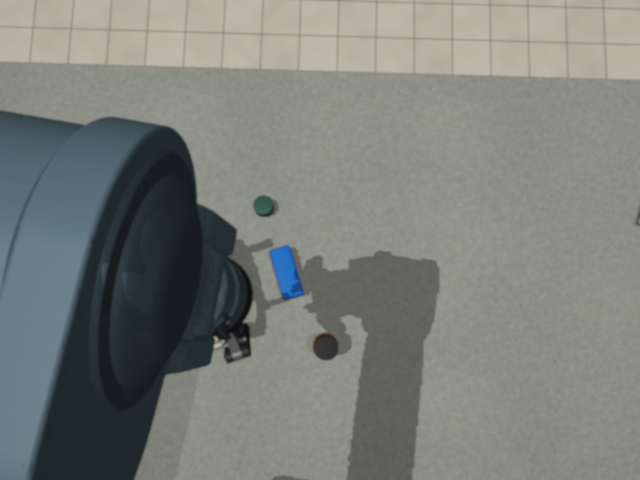

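Call:
servo_tool(moves=[[[0, 0, 0], [1, 0.4, -0.3], -0.5], [[0, 0, 0], [1.2, 0, 0], -0.5], [[0, 0, 0], [1.2, 0, 0], -0.5], [[0, 0, 0], [1.2, 0, 0], -0.5], [[0, 0, 0], [0.8, 0, 0], -0.5], [[0, 0, 0], [0.8, 0, 0], -0.5], [[0, 0, 0], [0.8, 0, 0], -0.5], [[0, 0, 0], [0.8, 0, 0], -0.5], [[0, 0, 0], [0.6, 0, 0], -0.5], [[0, 0, 0], [0.4, 0, 0], -0.5], [[0, 0, 0], [0, 0, 0], -0.5], [[0, 0, 0], [0, 0, 0], -0.5]])

```text
clock: 4.82
ee_pos: [549.5, -12.2, 143.5]
eef_rot: [0.406, 0.579, -0.406, 0.579]
wrist_force: [-0.8, 0.1, 0.2]
opening: 21.3
```

```bash
python3 - <<'E'
from bench import env
from h import *
import cv2
show(env)
a=env.get_image("scene")[60:240,280:480,::-1]; cv2.imwrite("pics/s2.png",cv2.resize(a,None,fx=3,fy=3,interpolation=cv2.INTER_CUBIC))
E
```

```text
t 4.83 mTCP [-64.6 -37.3 143.5] F(m) [-0.7  0.3  0.2] open 21.3
tool axes in m (rows x,y,z):
 [[ 0. -0. -1.]
 [ 1.  0.  0.]
 [ 0. -1.  0.]]
j [-0.14  0.37 -0.17  1.04 -0.    1.08]
```

View pics/s2.png

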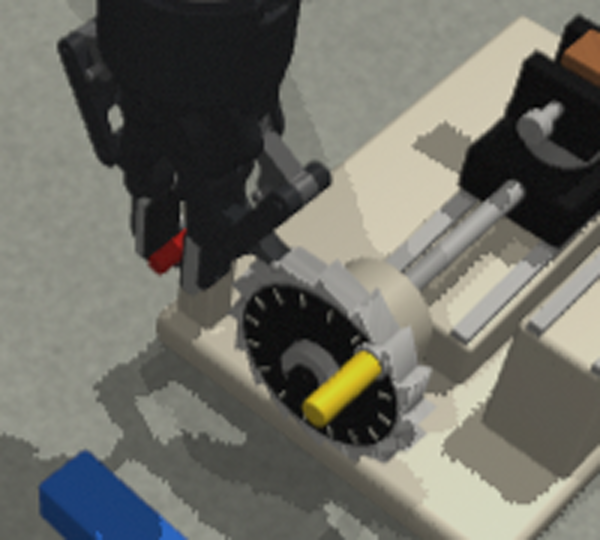

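Call:
servo_tool(moves=[[[0, 0, 0], [0, -0.3, 0], -0.5], [[0, 0, 0], [0, -0.3, 0], -0.5], [[0, 0, 0], [0, -0.4, 0], -0.5], [[0, 0, 0], [0, -0.4, 0], -0.5], [[0, 0, 0], [0, -0.4, 0], -0.5], [[0, 0, 0], [0, -0.4, 0], -0.5], [[0, 0, 0], [0, 0, 0], -0.5]])

```text
clock: 5.75
ee_pos: [527.9, -19.9, 143.1]
eef_rot: [0.405, 0.579, -0.406, 0.579]
wrist_force: [0.6, -0.3, 0.2]
opening: 21.8
```

```bash
python3 - <<'E'
from bench import env
from h import *
import cv2
show(env)
a=env.get_image("scene")[60:240,280:480,::-1]; cv2.imwrite("pics/s3.png",cv2.resize(a,None,fx=3,fy=3,interpolation=cv2.INTER_CUBIC))
E
```

```text
t 5.75 mTCP [-87.5 -37.1 143.1] F(m) [ 0.4 -0.5  0.2] open 21.8
tool axes in m (rows x,y,z):
 [[-0.001  0.    -1.   ]
 [ 1.    -0.    -0.001]
 [-0.    -1.    -0.   ]]
j [-0.16  0.33 -0.22  1.02 -0.    1.06]
```

View pics/s3.png

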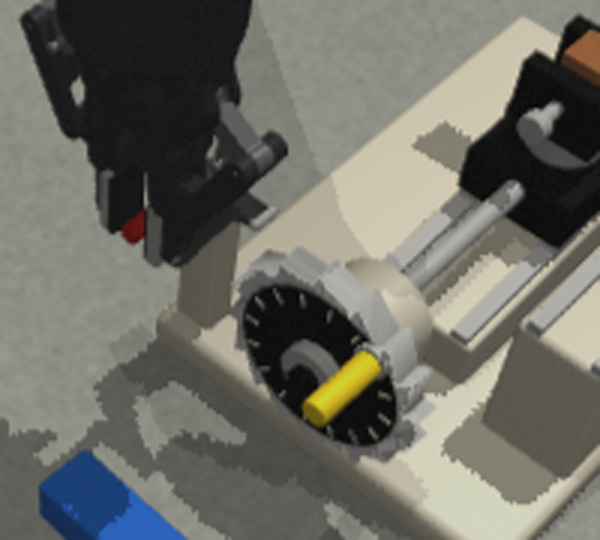

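Pin carried between the fingers (at about (133,230) in the crop), pawl off, wheel unmoved. Continue over to the stop.

Call:
servo_tool(moves=[[[0, 0, 0], [0, -0.4, 0], -0.5], [[0, 0, 0], [0, -0.4, 0], -0.5], [[0, 0, 0], [0, -0.4, 0], -0.5], [[0, 0, 0], [0, -0.4, 0], -0.5], [[0, 0, 0], [0, -0.4, 0], -0.5], [[0, 0, 0], [0, -0.4, 0], -0.5], [[0, 0, 0], [0, -0.4, 0], -0.5], [[0, 0, 0], [0, -0.4, 0], -0.5], [[0, 0, 0], [0, -0.4, 0], -0.5], [[0, 0, 0], [0, -0.3, 0], -0.5], [[0, 0, 0], [0, 0, 0], -0.5], [[0, 0, 0], [0, 0, 0], -0.5]])

```text
clock: 7.3
ee_pos: [492.2, -33.1, 143.4]
eef_rot: [0.406, 0.579, -0.406, 0.579]
wrist_force: [0.1, -0.3, 0.3]
opening: 21.2
```

```bash
python3 - <<'E'
from bench import env
from h import *
import cv2
show(env)
a=env.get_image("scene")[60:240,280:480,::-1]; cv2.imwrite("pics/s4.png",cv2.resize(a,None,fx=3,fy=3,interpolation=cv2.INTER_CUBIC))
E
```

```text
t 7.3 mTCP [-125.6  -37.3  143.4] F(m) [ 0.  -0.3  0.3] open 21.2
tool axes in m (rows x,y,z):
 [[ 0. -0. -1.]
 [ 1.  0.  0.]
 [ 0. -1.  0.]]
j [-0.2   0.26 -0.32  0.99 -0.    1.03]
```

View pics/s4.png

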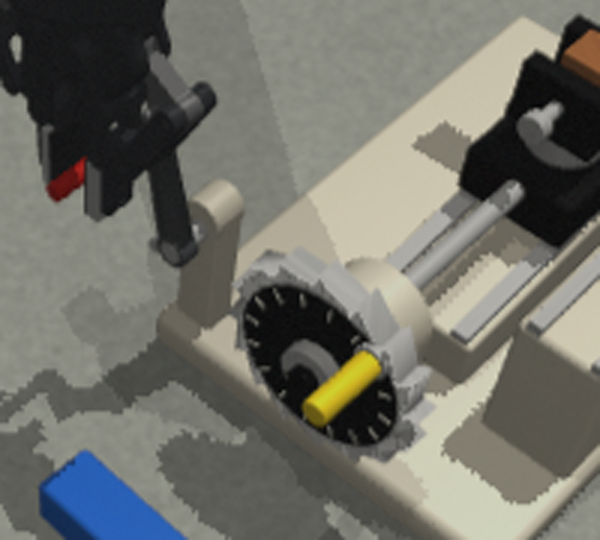

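Call:
servo_tool(moves=[[[0, 0, 0], [-1.5, 0, 0], -0.5], [[0, 0, 0], [-2, 0, 0], -0.5], [[0, 0, 0], [-2, 0, 0], -0.5], [[0, 0, 0], [0, 2.5, 0], -0.3], [[0, 0, 0], [0, 2.5, 0], -0.3], [[0, 0, 0], [0, 2.5, 0], -0.3], [[0, 0, 0], [0, 2.5, 0], -0.3], [[0, 0, 0], [0, 2.5, 0], -0.3], [[0, 0, 0], [0, 2.5, 0], -0.3], [[0, 0, 0], [0, 0, 0], -0.3], [[0, 0, 0], [0, 0, 0], -0.3]])

```text
clock: 8.72
ee_pos: [632.5, 18.1, 198.7]
eef_rot: [0.405, 0.579, -0.406, 0.579]
wrist_force: [-1.0, 0.6, -0.3]
opening: 29.7
```

```bash
python3 - <<'E'
from bench import env
from h import *
import cv2
shift(env,[25,-33,126])
a=env.get_image("scene")[60:240,280:480,::-1]; cv2.imwrite("pics/s5.png",cv2.resize(a,None,fx=4,fy=4,interpolation=cv2.INTER_CUBIC)[:600,:800])
E
```

```text
t 8.72 mTCP [ 23.8 -37.2 198.7] F(m) [-0.8  0.9 -0.3] open 29.7
tool axes in m (rows x,y,z):
 [[-0. -0. -1.]
 [ 1.  0. -0.]
 [ 0. -1.  0.]]
j [-0.07  0.51  0.2   1.26 -0.    1.15]
shift cm tool [ 7.27  0.13 -0.42]
```

View pics/s5.png

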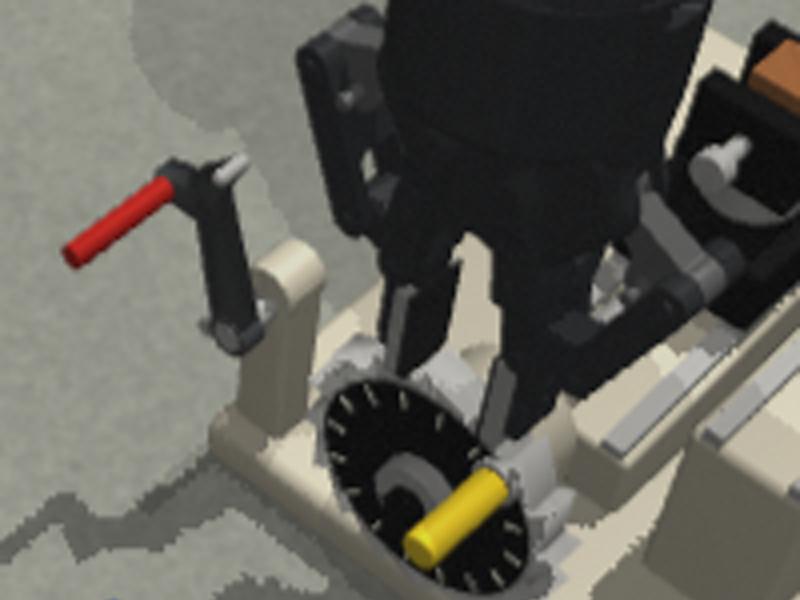

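Call:
servo_tool(moves=[[[0, 0, 0], [1.2, 0, 0.2], -0.3], [[0, 0, 0], [1.2, 0, 0], -0.3], [[0, 0, 0], [1, 0, 0], -0.3], [[0, 0, 0], [0.8, 0, 0], -0.3], [[0, 0, 0], [0.8, 0, 0], -0.3], [[0, 0, 0], [0.7, 0, 0], -0.3], [[0, 0, 0], [0.7, 0, 0], -0.3], [[0, 0, 0], [0.7, 0, 0], -0.3], [[0, 0, 0], [0.7, 0, 0], -0.3], [[0, 0, 0], [0, 0, 0], -0.3], [[0, 0, 0], [0, 0, 0], -0.3]])

```text
clock: 10.15
ee_pos: [633.7, 16.3, 120.4]
eef_rot: [0.406, 0.579, -0.406, 0.579]
wrist_force: [0.7, 0.5, 0.1]
opening: 29.7
```

```bash
python3 - <<'E'
from bench import env
from h import *
import cv2
show(env)
a=env.get_image("scene")[90:240,280:480,::-1]; cv2.imwrite("pics/s6.png",cv2.resize(a,None,fx=4,fy=4,interpolation=cv2.INTER_CUBIC)[:600,:800])
E
```

```text
t 10.15 mTCP [ 24.3 -39.2 120.4] F(m) [0.8 0.3 0.1] open 29.7
tool axes in m (rows x,y,z):
 [[ 0. -0. -1.]
 [ 1.  0.  0.]
 [ 0. -1.  0.]]
j [-0.07  0.54  0.05  1.08 -0.    1.15]
```

View pics/s6.png

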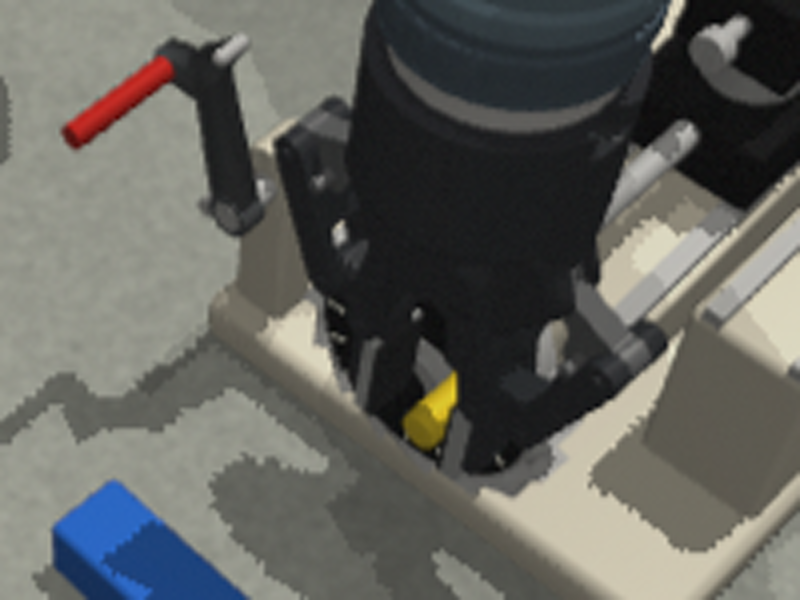

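Call:
servo_tool(moves=[[[0, 0, 0], [0, -0.2, 0], -0.3], [[0, 0, 0], [0, -0.2, 0], -0.3], [[0, 0, 0], [0, -0.2, 0], -0.3], [[0, 0, 0], [0, -0.2, 0], -0.3], [[0, 0, 0], [0, -0.2, 0], -0.3], [[0, 0, 0], [0, -0.2, 0], -0.3], [[0, 0, 0], [0, -0.2, 0], -0.3], [[0, 0, 0], [0, -0.1, 0], -0.3], [[0, 0, 0], [0, 0, 0], -0.3], [[0, 0, 0], [0, 0, 0], -0.3]])

```text
clock: 11.45
ee_pos: [623.9, 11.8, 123.2]
eef_rot: [0.408, 0.577, -0.403, 0.582]
wrist_force: [5.9, 1.8, 4.9]
opening: 30.0
```

```bash
python3 - <<'E'
from bench import env
from h import *
show(env)
E
```

```text
t 11.45 mTCP [ 13.5 -40.1 123.2] F(m) [ 6.1 -0.3  4.9] open 30.0
tool axes in m (rows x,y,z):
 [[ 0.01  -0.002 -1.   ]
 [ 1.     0.001  0.01 ]
 [ 0.001 -1.     0.002]]
j [-0.08  0.51  0.01  1.06  0.    1.14]
```

Call:
servo_tool(moves=[[[0, 0, 0], [0, -0.1, 0], -0.3], [[0, 0, 0], [0, -0.1, 0], -0.3], [[0, 0, 0], [0, -0.1, 0], -0.3], [[0, 0, 0], [0, -0.1, 0], -0.3], [[0, 0, 0], [0, 0, 0], -0.3], [[0, 0, 0], [0, 0, 0], -0.3]])

```text
clock: 12.2
ee_pos: [618.8, 10.0, 122.3]
eef_rot: [0.407, 0.577, -0.404, 0.581]
wrist_force: [5.8, 2.1, 4.1]
opening: 30.0
```

```bash
python3 - <<'E'
from bench import env
from h import *
import cv2
show(env)
a=env.get_image("scene")[90:240,280:480,::-1]; cv2.imwrite("pics/s7.png",cv2.resize(a,None,fx=4,fy=4,interpolation=cv2.INTER_CUBIC)[:600,:800])
E
```

```text
t 12.2 mTCP [  8.1 -40.  122.3] F(m) [6.2 0.  4.1] open 30.0
tool axes in m (rows x,y,z):
 [[ 0.007 -0.002 -1.   ]
 [ 1.     0.     0.007]
 [ 0.    -1.     0.002]]
j [-0.09  0.51 -0.    1.05  0.    1.13]
```

View pics/s7.png

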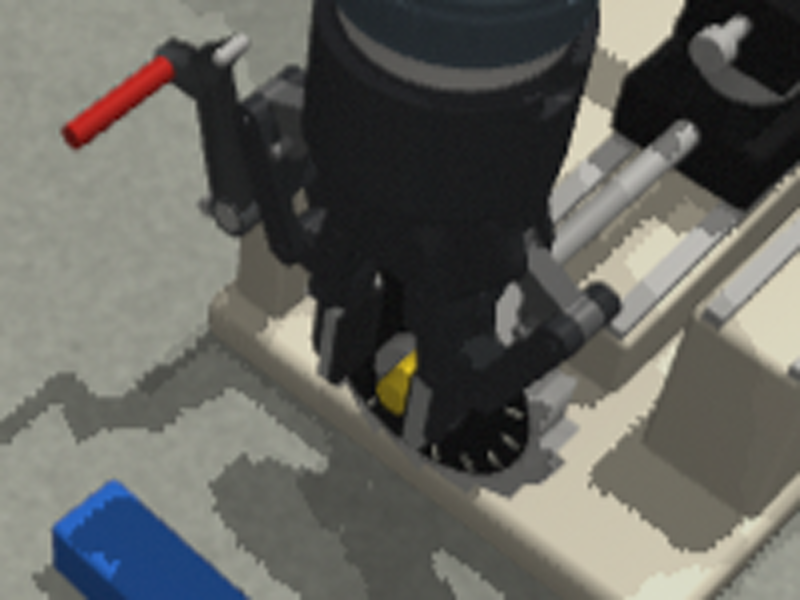

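Call:
servo_tool(moves=[[[0, 0, 0], [0, 0.4, 0], -0.3], [[0, 0, 0], [0, 0.4, 0], -0.3], [[0, 0, 0], [-1, 0, 0], -0.3], [[0, 0, 0], [-2, 0, 0], -0.3], [[0, 0, 0], [-2.5, 0, 0], -0.3], [[0, 0, 0], [-2.5, 0, 0], -0.3], [[0, 0, 0], [0, 0, 0], -0.3], [[0, 0, 0], [0, 0, 0], -0.3]])

```text
clock: 13.25
ee_pos: [622.8, 12.6, 199.5]
eef_rot: [0.405, 0.58, -0.406, 0.579]
wrist_force: [-0.6, -0.2, 0.0]
opening: 29.8
```

```bash
python3 - <<'E'
from bench import env
from h import *
import cv2
show(env)
a=env.get_image("scene")[110:230,320:440,::-1]; cv2.imwrite("pics/s8.png",cv2.resize(a,None,fx=5,fy=5,interpolation=cv2.INTER_CUBIC)[:600,:800])
q=np.load('q.npy');S=env.camera_info("scene")
for a in np.arange(-.1,.5,.05):
    b=np.arctan2(33,26)+a; P=[[42*np.cos(b),y,100+42*np.sin(b)] for y in(-50,-7)]
    print(round(a,2),(((proj(S,m2w(q,P))-[320,110])+.5)*5-.5).round().tolist())
E
```

```text
t 13.25 mTCP [ 12.8 -39.  199.5] F(m) [-0.6  0.   0. ] open 29.8
tool axes in m (rows x,y,z):
 [[-0.001  0.    -1.   ]
 [ 1.     0.    -0.001]
 [ 0.    -1.    -0.   ]]
j [-0.08  0.49  0.17  1.25 -0.    1.14]
-0.1 [[322.0, 445.0], [428.0, 352.0]]
-0.05 [[318.0, 438.0], [424.0, 346.0]]
0.0 [[314.0, 431.0], [421.0, 339.0]]
0.05 [[310.0, 425.0], [416.0, 333.0]]
0.1 [[305.0, 418.0], [412.0, 327.0]]
0.15 [[301.0, 412.0], [408.0, 320.0]]
0.2 [[296.0, 405.0], [403.0, 314.0]]
0.25 [[291.0, 399.0], [398.0, 308.0]]
0.3 [[285.0, 393.0], [393.0, 302.0]]
0.35 [[280.0, 387.0], [388.0, 296.0]]
0.4 [[275.0, 381.0], [382.0, 290.0]]
0.45 [[269.0, 375.0], [377.0, 285.0]]
```

View pics/s8.png

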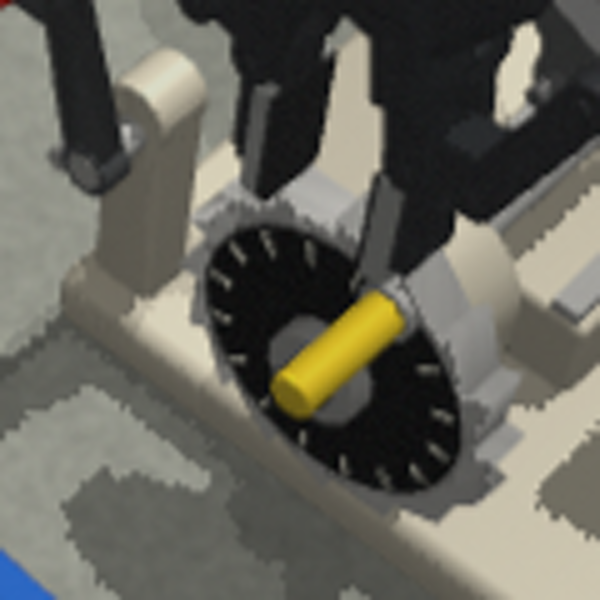

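Call:
servo_tool(moves=[[[0, 0, 0], [0, -2.3, 0], -0.5], [[0, 0, 0], [0, -2.3, 0], -0.5], [[0, 0, 0], [0, -2.3, 0], -0.5], [[0, 0, 0], [0, -2.3, 0], -0.5], [[0, 0, 0], [0, -2.3, 0], -0.5], [[0, 0, 0], [0, -2.3, -0.2], -0.45], [[0, 0, 0], [0, 0, 0], -0.45], [[0, 0, 0], [0, 0, 0], -0.45]])

```text
clock: 14.3
ee_pos: [493.1, -32.6, 199.7]
eef_rot: [0.406, 0.579, -0.406, 0.579]
wrist_force: [0.4, 0.2, 0.2]
opening: 23.3
```

```bash
python3 - <<'E'
from bench import env
from h import *
shift(env,[-127.5,-37,143])
E
```

```text
t 14.3 mTCP [-124.6  -37.1  199.7] F(m) [0.4 0.  0.2] open 23.3
tool axes in m (rows x,y,z):
 [[-0.  0. -1.]
 [ 1.  0. -0.]
 [ 0. -1. -0.]]
j [-0.19  0.23 -0.21  1.13  0.    1.03]
shift cm tool [ 5.67 -0.29 -0.01]
```

Call:
servo_tool(moves=[[[0, 0, 0], [0.5, -0.3, 0], -0.45], [[0, 0, 0], [0.7, 0, 0], -0.45], [[0, 0, 0], [0.7, 0, 0], -0.45], [[0, 0, 0], [0.7, 0, 0], -0.45], [[0, 0, 0], [0.7, 0, 0], -0.45], [[0, 0, 0], [0.7, 0, 0], -0.45], [[0, 0, 0], [0.7, 0, 0], -0.45], [[0, 0, 0], [0.7, 0, 0], -0.45], [[0, 0, 0], [0.3, 0, 0], -0.45], [[0, 0, 0], [0, 0, 0], -0.45], [[0, 0, 0], [0, 0, 0], -0.45]])

```text
clock: 15.68
ee_pos: [490.3, -33.8, 143.5]
eef_rot: [0.406, 0.579, -0.406, 0.579]
wrist_force: [1.0, -0.7, -0.0]
opening: 23.6
```

```bash
python3 - <<'E'
from bench import env
from h import *
import cv2
show(env)
a=env.get_image("scene")[60:210,260:460,::-1]; cv2.imwrite("pics/s9.png",cv2.resize(a,None,fx=4,fy=4,interpolation=cv2.INTER_CUBIC)[:600,:800])
E
```

```text
t 15.68 mTCP [-127.6  -37.3  143.5] F(m) [ 0.7 -1.  -0. ] open 23.6
tool axes in m (rows x,y,z):
 [[ 0. -0. -1.]
 [ 1.  0.  0.]
 [ 0. -1.  0.]]
j [-0.2   0.26 -0.32  0.99 -0.    1.02]
```

View pics/s9.png

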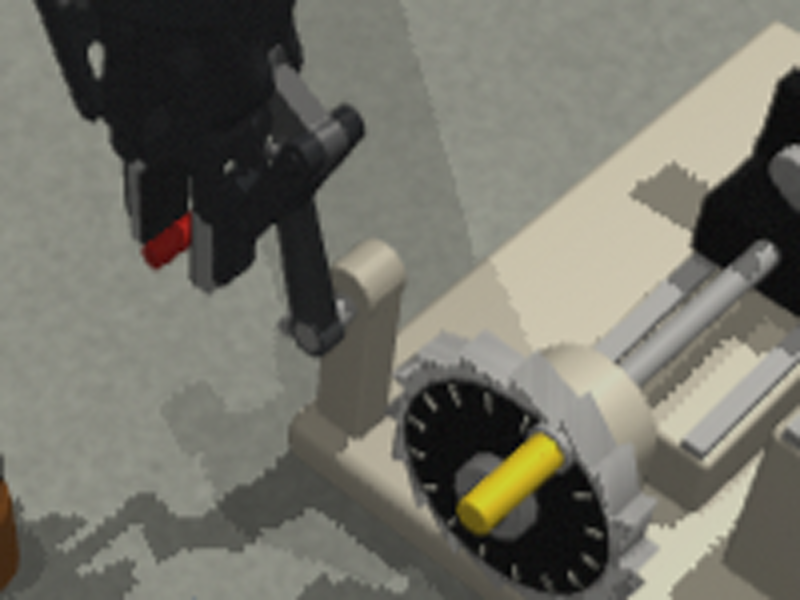

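Call:
servo_tool(moves=[[[0, 0, 0], [0, 0.5, 0], -0.45], [[0, 0, 0], [0, 0.5, 0], -0.45], [[0, 0, 0], [0, 0.5, 0], -0.45], [[0, 0, 0], [0, 0.5, 0], -0.45], [[0, 0, 0], [0, 0.5, 0], -0.45], [[0, 0, 0], [0, 0.4, 0], -0.45], [[0, 0, 0], [0, 0.4, 0], -0.45], [[0, 0, 0], [0, 0.4, 0], -0.45], [[0, 0, 0], [0, 0.3, 0], -0.45], [[0, 0, 0], [0, 0.3, 0], -0.45], [[0, 0, 0], [0, 0.3, 0], -0.45]])

```text
clock: 17.1
ee_pos: [533.6, -17.9, 143.3]
eef_rot: [0.406, 0.579, -0.406, 0.579]
wrist_force: [0.4, 0.7, 0.4]
opening: 23.4
```

Call:
servo_tool(moves=[[[0, 0, 0], [0, 0.3, 0], -0.45], [[0, 0, 0], [0, 0.3, 0], -0.45], [[0, 0, 0], [0, 0.3, 0], -0.45], [[0, 0, 0], [0, 0.2, 0], -0.45], [[0, 0, 0], [0, 0.2, 0], -0.45], [[0, 0, 0], [0, 0.1, 0], -0.45], [[0, 0, 0], [0, 0, 0], -0.45], [[0, 0, 0], [0, 0, 0], -0.45]])

```text
clock: 18.1
ee_pos: [546.4, -13.2, 143.3]
eef_rot: [0.406, 0.579, -0.406, 0.579]
wrist_force: [1.3, -0.4, 0.0]
opening: 23.9
```

```bash
python3 - <<'E'
from bench import env
from h import *
import cv2
show(env)
a=env.get_image("scene")[80:230,260:460,::-1]; cv2.imwrite("pics/s10.png",cv2.resize(a,None,fx=4,fy=4,interpolation=cv2.INTER_CUBIC)[:600,:800])
E
```

```text
t 18.1 mTCP [-67.9 -37.1 143.3] F(m) [ 1.1 -0.8  0. ] open 23.9
tool axes in m (rows x,y,z):
 [[-0. -0. -1.]
 [ 1.  0. -0.]
 [ 0. -1.  0.]]
j [-0.14  0.36 -0.17  1.03 -0.    1.08]
```

View pics/s10.png

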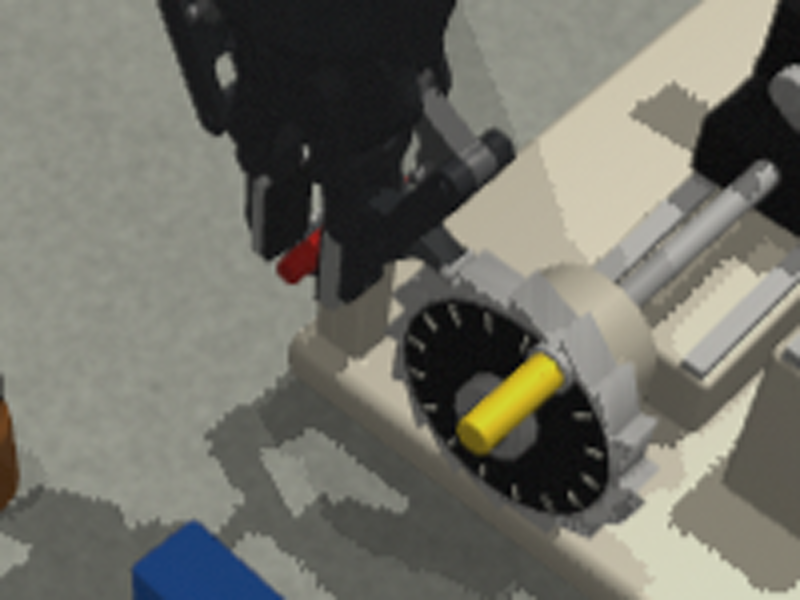

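Call:
servo_tool(moves=[[[0, 0, 0], [-0.5, 0, 0], -0.45], [[0, 0, 0], [-1.5, 0, 0], -0.45], [[0, 0, 0], [-2, 0, 0], -0.45], [[0, 0, 0], [-1.5, 0, 0], -0.45], [[0, 0, 0], [0, 2, 0], -0.3], [[0, 0, 0], [0, 2, 0], -0.3], [[0, 0, 0], [0, 2, 0], -0.3], [[0, 0, 0], [0, 2, 0], -0.3], [[0, 0, 0], [0, 0.5, 0.2], -0.3], [[0, 0, 0], [0, 0, 0], -0.3], [[0, 0, 0], [0, 0, 0], -0.3]])

```text
clock: 19.52
ee_pos: [626.5, 13.7, 198.5]
eef_rot: [0.406, 0.579, -0.406, 0.579]
wrist_force: [0.4, -0.2, -0.5]
opening: 29.7
```

```bash
python3 - <<'E'
from bench import env
from h import *
import cv2
show(env)
a=env.get_image("scene")[110:230,310:440,::-1]; cv2.imwrite("pics/s11.png",cv2.resize(a,None,fx=5,fy=5,interpolation=cv2.INTER_CUBIC)[:600,:800])
q=np.load('q.npy');S=env.camera_info("scene")
for a in np.arange(0,.2,.03):
    b=np.arctan2(155-101.8,30.5)+a; P=[[-96.5+61.7*np.cos(b),-52,101.8+61.7*np.sin(b)]]
    print(round(a,2),(((proj(S,m2w(q,P))-[310,110])+.5)*5-.5).round().tolist())
E
```

```text
t 19.52 mTCP [ 16.6 -39.2 198.5] F(m) [ 0.4 -0.3 -0.5] open 29.7
tool axes in m (rows x,y,z):
 [[-0. -0. -1.]
 [ 1. -0. -0.]
 [-0. -1.  0.]]
j [-0.08  0.49  0.18  1.25 -0.    1.14]
0.0 [[111.0, 185.0]]
0.03 [[106.0, 179.0]]
0.06 [[102.0, 174.0]]
0.09 [[98.0, 168.0]]
0.12 [[93.0, 163.0]]
0.15 [[89.0, 158.0]]
0.18 [[84.0, 152.0]]
```

View pics/s11.png

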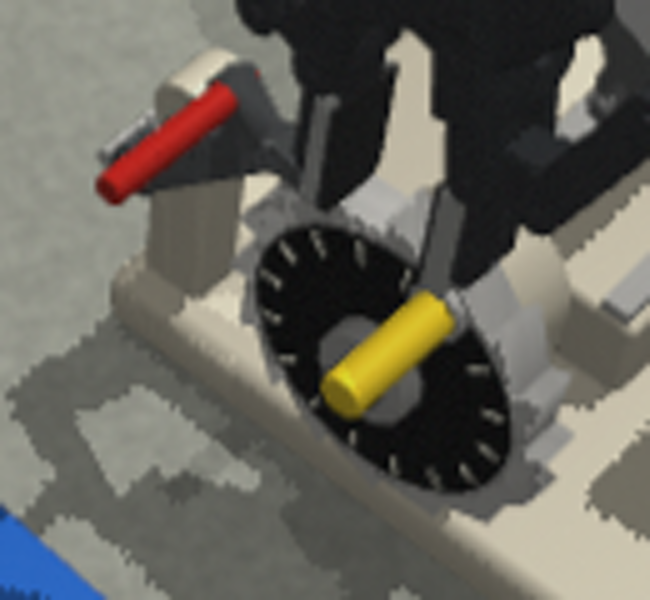

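Call:
servo_tool(moves=[[[0, 0, 0], [1, 0.2, 0], -0.3], [[0, 0, 0], [1.2, 0, 0], -0.3], [[0, 0, 0], [1.2, 0, 0], -0.3], [[0, 0, 0], [1, 0, 0], -0.3], [[0, 0, 0], [0.8, 0, 0], -0.3], [[0, 0, 0], [0.8, 0, 0], -0.3], [[0, 0, 0], [0.8, 0, 0], -0.3], [[0, 0, 0], [0.8, 0, 0], -0.3], [[0, 0, 0], [0, 0, 0], -0.3], [[0, 0, 0], [0, 0, 0], -0.3]])

```text
clock: 20.82
ee_pos: [629.1, 14.6, 122.5]
eef_rot: [0.406, 0.579, -0.406, 0.579]
wrist_force: [0.5, 0.4, 0.4]
opening: 30.1
```

Call:
servo_tool(moves=[[[0, 0, 0], [0, -0.3, 0], -0.3], [[0, 0, 0], [0, -0.2, 0], -0.3], [[0, 0, 0], [0, -0.2, 0], -0.3], [[0, 0, 0], [0, -0.1, 0], -0.3], [[0, 0, 0], [0, -0.1, 0], -0.3], [[0, 0, 0], [0, 0, 0], -0.3], [[0, 0, 0], [0, 0, 0], -0.3]])

```text
clock: 21.7
ee_pos: [620.5, 11.6, 122.3]
eef_rot: [0.406, 0.579, -0.406, 0.579]
wrist_force: [0.7, 0.2, 0.3]
opening: 29.7
```

Call:
servo_tool(moves=[[[0, 0, 0], [0, -0.1, 0], -0.3], [[0, 0, 0], [0, -0.1, 0], -0.3], [[0, 0, 0], [0, 0, 0], -0.3]])

```text
clock: 22.08
ee_pos: [618.6, 10.9, 122.3]
eef_rot: [0.406, 0.579, -0.406, 0.579]
wrist_force: [-0.1, -0.0, 0.4]
opening: 29.7
```

```bash
python3 - <<'E'
from bench import env
from h import *
show(env)
E
```

```text
t 22.07 mTCP [  8.2 -39.2 122.3] F(m) [-0.1  0.   0.4] open 29.7
tool axes in m (rows x,y,z):
 [[ 0. -0. -1.]
 [ 1.  0.  0.]
 [ 0. -1.  0.]]
j [-0.08  0.51  0.01  1.06 -0.    1.14]
```

Call:
servo_tool(moves=[[[0, 0, 0], [0, -0.1, 0], -0.3], [[0, 0, 0], [0, -0.1, 0], -0.3], [[0, 0, 0], [0, 0, 0], -0.3]])

```text
clock: 22.45
ee_pos: [617.5, 10.4, 122.8]
eef_rot: [0.406, 0.579, -0.405, 0.58]
wrist_force: [3.7, 2.0, 0.2]
opening: 30.4
```

Call:
servo_tool(moves=[[[0, 0, 0], [0, -0.1, 0], -0.3], [[0, 0, 0], [0, -0.1, 0], -0.3], [[0, 0, 0], [0, 0, 0], -0.3]])

```text
clock: 22.82
ee_pos: [615.9, 9.6, 123.3]
eef_rot: [0.406, 0.579, -0.405, 0.58]
wrist_force: [5.0, 2.7, 3.6]
opening: 30.0
```

Call:
servo_tool(moves=[[[0, 0, 0], [0, -0.1, 0], -0.3], [[0, 0, 0], [0, 0, 0], -0.3]])

```text
clock: 23.08
ee_pos: [614.8, 9.1, 123.0]
eef_rot: [0.406, 0.579, -0.405, 0.58]
wrist_force: [4.8, 1.9, 3.3]
opening: 29.8
```

Call:
servo_tool(moves=[[[0, 0, 0], [0, -0.1, 0], -0.3], [[0, 0, 0], [0, 0, 0], -0.3]])

```text
clock: 23.32
ee_pos: [614.7, 9.0, 123.1]
eef_rot: [0.406, 0.578, -0.405, 0.58]
wrist_force: [6.8, 3.1, 2.8]
opening: 29.9
```

```bash
python3 - <<'E'
from bench import env
from h import *
show(env)
E
```

```text
t 23.32 mTCP [  3.9 -39.6 123.1] F(m) [7.4 0.6 2.8] open 29.9
tool axes in m (rows x,y,z):
 [[ 0.004 -0.001 -1.   ]
 [ 1.     0.     0.004]
 [ 0.    -1.     0.001]]
j [-0.09  0.5  -0.01  1.06  0.    1.13]
```

Call:
servo_tool(moves=[[[0, 0, 0], [0, -0.1, 0], -0.3], [[0, 0, 0], [0, 0, 0], -0.3]])

```text
clock: 23.58
ee_pos: [614.6, 9.0, 123.1]
eef_rot: [0.407, 0.578, -0.404, 0.581]
wrist_force: [9.2, 3.2, 1.7]
opening: 30.1
```

Call:
servo_tool(moves=[[[0, 0, 0], [0, -0.1, 0], -0.3], [[0, 0, 0], [0, 0, 0], -0.3]])

```text
clock: 23.82
ee_pos: [614.5, 9.0, 123.2]
eef_rot: [0.407, 0.578, -0.403, 0.581]
wrist_force: [11.6, 4.6, -1.3]
opening: 29.7
```

Call:
servo_tool(moves=[[[0, 0, 0], [0, 0.3, 0], -0.3], [[0, 0, 0], [0, 0.4, 0], -0.3], [[0, 0, 0], [0, 0.4, 0], -0.3], [[0, 0, 0], [0, 0, 0], -0.3], [[0, 0, 0], [-0.5, 0, 0], -0.3], [[0, 0, 0], [-1.5, 0, 0], -0.3], [[0, 0, 0], [-2.5, 0, 0], -0.3], [[0, 0, 0], [-3, 0, 0], -0.3], [[0, 0, 0], [-3, 0, 0], -0.3], [[0, 0, 0], [-3, 0, 0], -0.3], [[0, 0, 0], [0, 0, 0], -0.3], [[0, 0, 0], [0, 0, 0], -0.3]])

```text
clock: 25.32
ee_pos: [621.3, 11.9, 257.3]
eef_rot: [0.406, 0.579, -0.406, 0.579]
wrist_force: [-0.4, -0.1, -0.2]
opening: 30.0
```

```bash
python3 - <<'E'
from bench import env
from h import *
import cv2
show(env)
I=env.get_image("scene")[:,:,::-1]; cv2.imwrite("pics/s12f.png",I)
a=I[110:230,310:440]; cv2.imwrite("pics/s12.png",cv2.resize(a,None,fx=5,fy=5,interpolation=cv2.INTER_CUBIC)[:600,:800])
E
```

```text
t 25.32 mTCP [ 11.1 -39.2 257.3] F(m) [-0.4  0.1 -0.2] open 30.0
tool axes in m (rows x,y,z):
 [[ 0. -0. -1.]
 [ 1. -0.  0.]
 [-0. -1.  0.]]
j [-0.08  0.48  0.3   1.39 -0.    1.14]
```

View pics/s12.png

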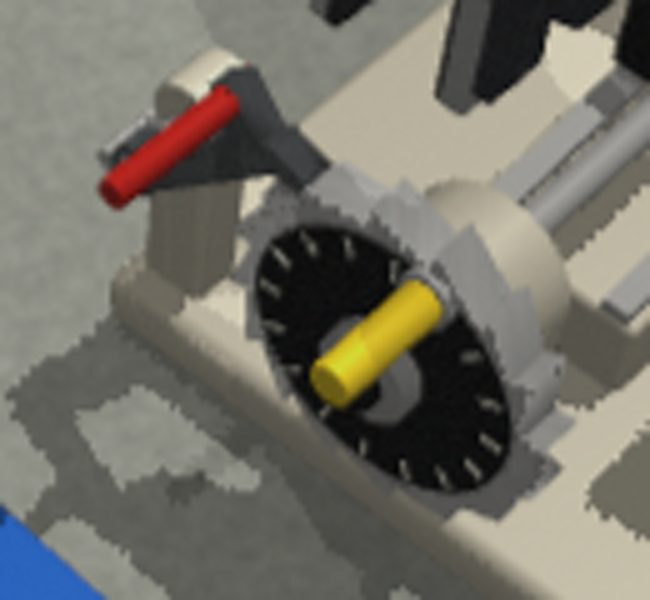

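View pics/s12f.png

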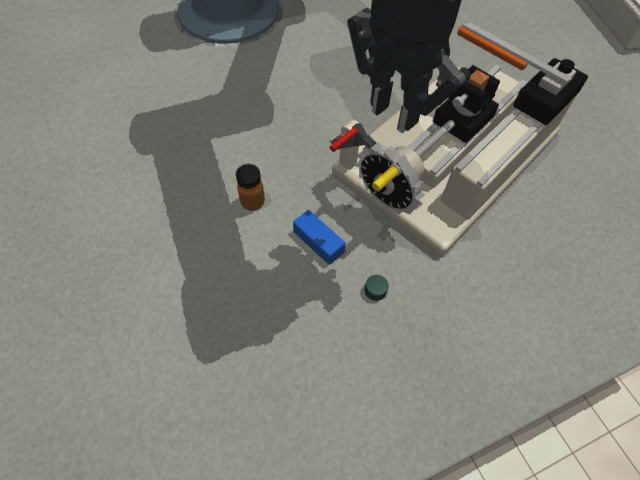

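```bash
python3 -c "
from bench import env
env.sign_off()"
```

```text
the job is handed in; nothing more can be done
```

The wheel is one notch back with the pawl seated against the next tooth, and I handed the job in at about 25 s. No verdict came back, so these results are from my own checks.

**What I did:**
- I carried the red pin between the parted fingertips over onto the pawl's stop. The wheel did not visibly move.
- I pushed the yellow peg back to about 0.3 rad and carried the pawl gently down again.
- I then pushed the peg on backward until the tooth met the pawl. It stopped dead there, with at most about 12 N on the wrist.
- I backed off and raised the fingers clear.

**Last checks:**
- **Wheel:** the final picture puts it at about 0.36 rad, and the finger position at the stop gave about 0.38 rad. Both are inside the 0.28 to 0.45 limit.
- **Pawl:** the pin is back within about half a pixel of where it was when seated at the start.
- **Loose things:** the bottle, slide case and resin mount look unmoved in the picture.
- **Contact:** the wrist force read about zero before I handed in.

**Disagreement:** the image reading of the wheel angle came out about 0.07 rad low at the start (about -0.07 where 0 was expected). That gives an uncertainty of several hundredths of a radian, so the dead stop against the tooth is the stronger evidence.

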